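Lock a hammer-head tray stop into the slotted bench rail

ROBOT

A 6-joint arm with a two-finger parallel gripper is mounted at the origin on the work surface. World frame = base frame: x ahead of the robot, y to its left, z up, the work surface at z = 0. Lengths are in mm, angles in rad, forces in N, time in s.
With the tool pointing down it reaches from about 275 to 1000 mm from the base axis. Payload 8.4 kg.
Tool frame: the origin (TCP) lies at the very end of the fingers, on their centre line; the grasp point (between the pads) lies 19 mm behind it; z points along the fingers, x is the direction in which the jaws open and shut, and the axes are right-handed (so a half turn about z gives the same grasp; the last joint's range is limited). The gripper opens to 85 mm and grips with 20 to 120 N. Pads are 22 mm wide; open, the fingers measure 114 mm over their backs; the gripper's body (76 mm by 85 mm) begins 54 mm behind the grasp point. The pads swing forward as they close: fully open they stand 13 mm farther back than shut.
Start: joints at [1.262, 0.353, 1.633, -0, 1.155, -0.002], TCP at [188.755, 595.818, 231.281] pointing down, gripper open.
Joint ranges: [-2.63, 2.63], [-0.92, 2.1], [0.06, 2.66], [-1.3, 4.44], [0, 2.69], [-3.02, 3.02]. Speed limits (rad/s): [2.22, 2.22, 2.79, 3.14, 3.14, 3.14].

INTERFACE

Orientations are given as [roll, pitch, yaw] about the fixed x, y, z axes, in that order (R = Rz(yaw) Ry(pitch) Rx(roll)).
In Python, from rig import r gives the robot as it stands.
- The arm moves only by the tool arm_command, never from a script. Its argument "targets" is a list of rows, each a list of 6 numbers: the shift along the tool's x, y, z in m, then the turn, a rotation vector about the tool's x, y, z in rad. A call has 1 to 20 rows; each row shifts and turns the commanded pose from where the row before left it, along the tool's axes as they then stand; what a row does not reach is not made up. A row lasts 1/12 s, in which the tool goes at most 41.7 mm and 7.16 degrees, less where a joint would pass 70% of its speed; a pose out of reach is approached as far as the arm can. A call is refused whole if a number of a shift passes 0.0417 or a number of a turn 0.125, either way. A call with a gripper value outside its range is refused whole. "fingers" is the finger opening in m, from 0 to 0.0854, set as the call begins (left out, the last holds). The fingers move at their own pace and stop on an object; "squeeze" is the grip in N (left out, the last holds). Time passes only in rows, so rows that do not move let the fingers close. It gives the time, the measured TCP pose, the force and the opening at its end, in the units of the state.
- r.sense(): the state, without advancing time (a new reading comes with each control period).
- r.grab_frame(name): name is "scene" or "top" or "wrist"; returns a dict with "image" (400x640x3 uint8, blue, green, red), "fx", "fy", "cx", "cy" (pixels), "xyz" and "orientation" of the camera in the world. Camera axes: x right, y down, z forward; pixel columns grow to the right and rows downward; lengths in mm; the calibration is good to about 2 mm. A picture is of the moment at which its call begins. There is no depth.
- r.sign_off(): hands the job in, once; it reports no verdict.
The state is a dict: "clock": time; "qpos": joint angles; "qvel": joint speeds; "joint_efforts": joint torques, N m; "eef_pos": TCP position; "tcp_rot": TCP orientation; "contact_force": force on the tool from outside, world axes, zero at the start; "wrist_torque": the same for the moment, N m; "opening": opening from 0.0 (shut) to 1.0 (fully open).
Only numpy, scipy, OpenCV 4.12 (cv2) and the standard library are available. Lean on these libraries where they do the work, as an engineer would, in place of code of your own. Each camera call takes 0.05 s, during which the arm holds its last target.

TASK

Take the hammer-head tray stop out of its wooden parking block, feel its head lengthwise into the slot of the channel rail on the bench and press it down against the spring inside, then give it a quarter turn so that the head lies square across the slot under both lips, and let go so that it stays caught there, upright. Work gently: never ram or force the stop against the rail, and leave the flour shaker, the scraper and the bowl where they are.

Things in the scene. Friction and masses are not known exactly. Their poses are not given: they have to be found in the camera images.
- stop: Loose steel hammer-head tray stop, 0.13-0.24 kg, 60 mm tall, upright in the block. Origin: centre of the head's underside, z up the shank. Head 16 (x) by 30 mm (y), z 0-8 mm, edges only just broken; shank 12 mm diameter to z 20; round flange 34 mm diameter, z 20-24; above it the thumb grip.
- stop_grip (a point): Point on the stop's axis 47 mm above its origin, in the flat thumb grip: 12 mm thick (stop's x) by 36 mm long (y, same way as the head's long side), from 24 to 60 mm above the origin. Pinch it across its 12 mm.
- rail: Rail fixed on the bench: dark plate 120 (x) by 300 (y) by 6 mm, origin at the centre of its underside, y along the slot, z up; on it an aluminium C-channel 44 mm wide, 260 mm long, top 46 mm above the bench. The channel is clamped tight but up to 12 mm to either side (x) of the plate's centre line, parallel to it: this is not in the measured pose and must be seen or felt.
- rail_top (a point): Point on the plate's centre line at mid-length, 46 mm above the bench, level with the top of the lips (fixed to the plate, so not showing the channel's offset). Slot 18 mm wide between two lips 4 mm thick (z 42-46); inside width 38 mm. Straps 3 mm thick close the slot beyond 106 mm either way along y. Over 40 N of stop or gripper on rail counts as forcing.
- rail_caught (a point): Point on the plate's centre line, 34 mm above the bench: the height of the stop's origin when its turned head is held up against the lips. A sprung strip in the channel, top at 38 mm when free, moves straight down; it pushes up about 4 N at first touch, 6 N at 34 mm, 10 N at 26 mm, where the stop's flange meets the lips.
- block: Dark wooden parking block fixed to the bench, 80 (x) by 70 (y) by 18 mm high, origin at the centre of its underside. Its pocket, 10 mm deep (floor 8 mm above the bench), 19 by 33 mm, long side along y, holds the stop's head loosely; lift the stop straight up.
- shaker: Bystander: loose closed steel flour shaker, 60 mm diameter, 110 mm tall, origin at the centre of its underside. Leave it alone.
- scraper: Bystander: loose dough scraper lying on the bench, blade 110 by 75 mm with a round wooden handle of 22 mm diameter, about 22 mm high, origin under its middle. Leave it alone.
- bowl: Bystander: loose steel bowl, 100 mm diameter, 45 mm high, origin at the centre of its underside. Leave it alone.
Things that resemble listed ones, but are neither listed nor needed, are in the scene too. What is shaped like the stop but orange or pink is not meant.

How it is judged (in metres and radians):
On the way, in this order (a step that is already met when the one before it is completed fails the run):
1. the stop's head is through the slot, lengthwise, pressed down below the lips (x of stop in the frame of rail between -0.0165 and 0.0165 m and y of stop in the frame of rail between -0.095 and 0.095 m and z of stop in the frame of rail below 0.0335 m and angle between the y axis of stop and the y axis of rail, either way round below 0.4 rad), for 0.1 s.
2. the head is turned square across the slot below the lips (x of stop in the frame of rail between -0.0165 and 0.0165 m and y of stop in the frame of rail between -0.095 and 0.095 m and z of stop in the frame of rail below 0.036 m and angle between the y axis of stop and the x axis of rail, either way round below 0.26 rad), for 0.1 s.
At the end, for the whole second after the job is handed in: The released stop is at rest in the slot, within 16.5 mm of the plate's centre line and 95 mm of its middle, head within 0.26 rad of square across, origin 31 to 36 mm above the bench, tilt under 0.12 rad; shaker, scraper and bowl within 30 mm of their starts (all of step 2 and z of stop in the frame of rail above 0.031 m and angle between stop's own z axis and vertical below 0.12 rad and linear speed of stop below 0.02 m/s and angular speed of stop below 0.2 rad/s and distance of each of shaker, scraper, bowl from where it was at the start of the episode below 0.03 m); the robot touches nothing.
It fails at once if the stop is forced against the rail (over 40 N) (contact force between stop and rail above 40 N).
It fails at once if the gripper or arm is pushed hard against the rail (over 40 N) (contact force between any of the fingers, the arm and rail above 40 N).
It fails at once if a bystander is disturbed (moved over 30 mm) (distance of any of shaker, scraper, bowl from where it was at the start of the episode above 0.03 m).
It also fails if it takes over 51 s, if anything falls off the work surface, if the arm or the gripper's body presses on something with over 40 N, if the wrist force passes 120 N, or if a joint passes its speed limit or range.

## Working session

There is one attempt and no reset: what is moved stays moved. The work goes in short steps, Python scripts to look and compute and a tool call to move; the robot and the scene stay as the last step left them, time stands still between calls to the robot, and variables do not carry over. Pictures are saved under pics/ and viewed, and the job is handed in when it is done.

Besides the shell and the picture viewer there is one more tool, called after "Request:" as name([rows], argument=value, ...), one row to a line, values as JSON. arm_command: Moves the arm, as the interface text tells. Its arguments: {"type":"object","properties":{"targets":{"type":"array"},"fingers":{"type":"number"},"squeeze":{"type":"number"}},"required":["targets"]}

```bash
ls; mkdir -p pics
cat > h.py <<'E'
import numpy as np, cv2
from scipy.spatial.transform import Rotation as Ro
from rig import r
def grab(n,f):
    d=r.grab_frame(n); cv2.imwrite('pics/'+f+'.png',d['image'])
    import pickle; pickle.dump(d,open('pics/'+f+'.pkl','wb')); return d
def load(f):
    import pickle; return pickle.load(open('pics/'+f+'.pkl','rb'))
def cam(d):
    return Ro.from_euler('xyz',d['orientation']).as_matrix(),np.array(d['xyz'],float)
def proj(d,p):
    R,t=cam(d); q=(np.atleast_2d(p)-t)@R
    return np.c_[d['fx']*q[:,0]/q[:,2]+d['cx'],d['fy']*q[:,1]/q[:,2]+d['cy']]
def ray(d,u,v):
    R,t=cam(d); w=R@np.array([(u-d['cx'])/d['fx'],(v-d['cy'])/d['fy'],1]); return t,w
def atz(d,u,v,z):
    t,w=ray(d,u,v); return t+w*(z-t[2])/w[2]
def tri(obs):
    A=[];b=[]
    for d,u,v in obs:
        t,w=ray(d,u,v); w=w/np.linalg.norm(w); P=np.eye(3)-np.outer(w,w); A.append(P); b.append(P@t)
    A=np.vstack(A);b=np.hstack(b); s=np.linalg.lstsq(A,b,rcond=None); return s[0],np.abs(A@s[0]-b).max()
E
python3 - <<'E'
from h import *
for n in ['scene','top','wrist']:
    d=grab(n,n+'0'); print(n,d['fx'],d['cx'],d['cy'],d['xyz'],d['orientation'])
print(r.sense())
E
```

```text
pics
scene 509.5560678159322 319.0369227171137 197.86147906994088 [1328.13023312  276.83745911  983.7856136 ] [-2.43430654  0.0162943   1.90063463]
top 468.7698992471374 318.02270002720104 205.90926732195464 [ 320.8856597    19.43913275 1281.17649779] [-2.94268833 -0.01771771 -1.5935053 ]
wrist 296.8073086058491 318.9084533915661 199.0114271033975 [125.37543882 615.04365041 373.28690931] [2.87501209e+00 1.49740798e-03 1.26401432e+00]
{'clock': 0.15, 'qpos': array([ 1.26158119e+00,  3.53500447e-01,  1.63394235e+00, -3.41407939e-05,
        1.15517902e+00, -2.39255730e-03]), 'qvel': array([ 0.00064394,  0.00011411, -0.00124495, -0.00025961, -0.00033445,
        0.00114533]), 'joint_efforts': array([-3.89931784e-04, -6.05643225e+01, -3.42343354e+01,  3.38188784e-05,
        6.04883448e-03,  8.20975544e-06]), 'eef_pos': array([188.67014922, 595.4805282 , 230.73598537]), 'tcp_rot': array([3.14156390e+00, 1.02924132e-03, 1.26398753e+00]), 'contact_force': array([ 0.24637945, -0.11555083,  0.70113992]), 'wrist_torque': array([0.00555171, 0.0144421 , 0.01621829]), 'opening': 0.9980476946987848}
```

View pics/scene0.png

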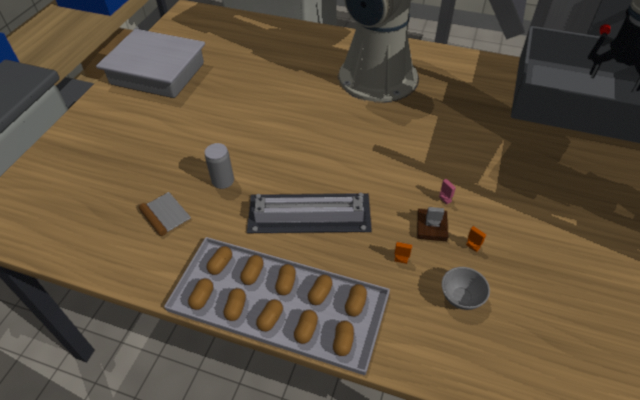

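View pics/top0.png

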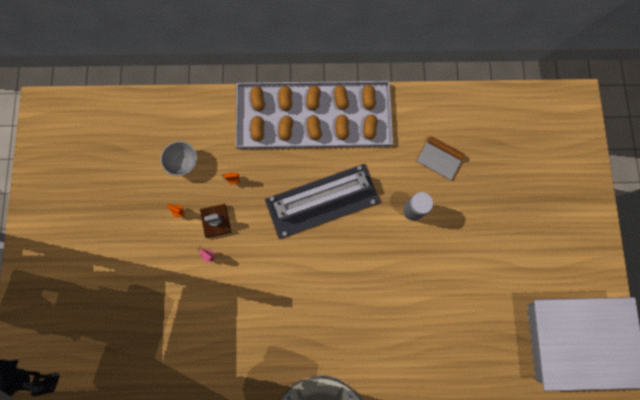

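View pics/wrist0.png

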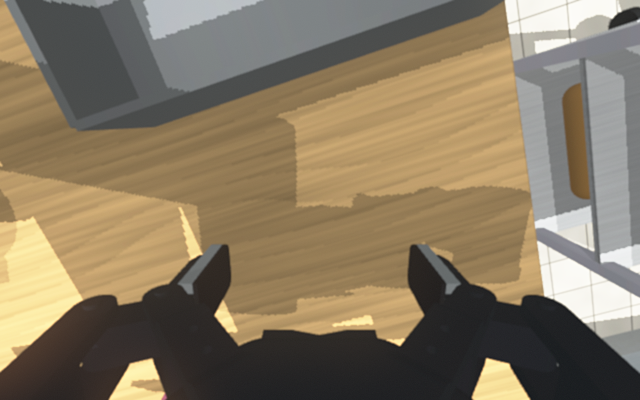

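The scene picture shows the grey stop in the dark block at (435,216). The top picture shows it at (213,221). The similar pieces in the scene are orange at (403,252) and (476,238) and pink at (447,190). Only the grey one in the block fits the description. I'll enlarge it to confirm.

Run:
```python
from h import *
a=load('scene0')['image'][165:265,380:500]; b=load('top0')['image'][190:260,180:264]
c=load('top0')['image'][155:245,255:390]
cv2.imwrite('pics/crop0.png',np.hstack([cv2.resize(a,(420,350),interpolation=3),cv2.resize(b,(380,350),interpolation=3)]))
cv2.imwrite('pics/crop1.png',cv2.resize(c,None,fx=5,fy=5,interpolation=2))
s,t=load('scene0'),load('top0')
print('stop top',tri([(s,435,210),(t,212,219)]))
print('block', atz(t,216,221,18),atz(s,433,223,18))
for u,v in [(179,158),(418,206),(440,158)]: print(atz(t,u,v,0))
```

```text
stop top (array([536.66524483, 273.85609052,  58.87586818]), np.float64(1.479176124878279))
block [538.40692898 269.82178262  18.        ] [542.22587912 278.10790793  18.        ]
[724.47867117 381.38770969   0.        ]
[ 572.97501389 -288.96184473    0.        ]
[ 711.69367163 -361.24975547    0.        ]
```

View pics/crop0.png

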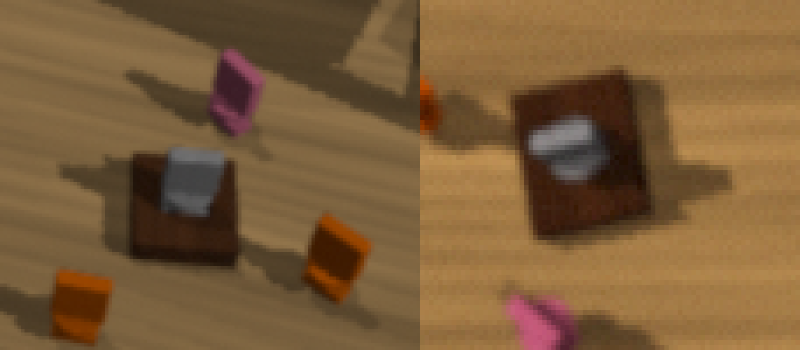

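View pics/crop1.png

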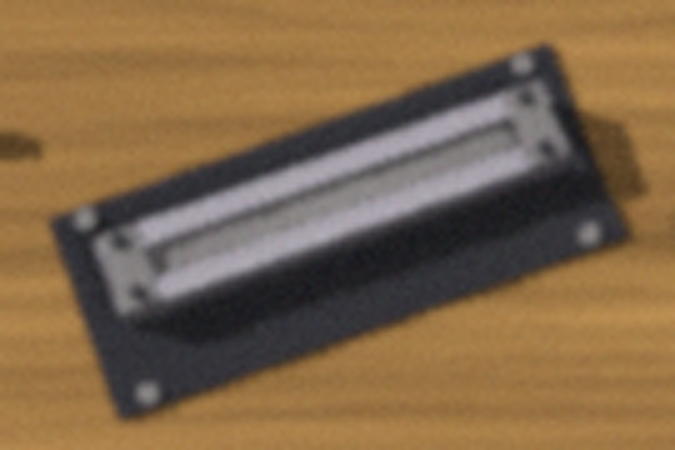

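The crop confirms that the grey, block-parked piece is the stop. The rail's slot runs from about (135,260) to (540,125) in the second crop. I'll move the wrist camera over the stop.

Request:
arm_command([
  [-0.0143, 0.0306, 0, 0, 0, 0],
  [-0.0143, 0.0306, 0, 0, 0, 0],
  [-0.0143, 0.0306, 0, 0, 0, 0],
  [-0.0143, 0.0306, 0, 0, 0, 0],
  [-0.0143, 0.0306, 0, 0, 0, 0],
  [-0.0143, 0.0306, 0, 0, 0, 0],
  [-0.0143, 0.0306, 0, 0, 0, 0],
  [-0.0143, 0.0306, 0, 0, 0, 0],
  [-0.0143, 0.0306, 0, 0, 0, 0],
  [-0.0143, 0.0306, 0, 0, 0, 0],
  [-0.0143, 0.0306, 0, 0, 0, 0],
  [-0.0143, 0.0306, 0, 0, 0, 0],
  [-0.0143, 0.0306, 0, 0, 0, 0],
  [-0.0143, 0.0306, 0, 0, 0, 0],
  [0, 0, 0, 0, 0, 0],
  [0, 0, 0, 0, 0, 0],
])

```text
clock: 1.48
eef_pos: [537.5, 274.2, 230.8]
tcp_rot: [-3.141, 0.0, 1.261]
contact_force: [-0.3, 0.3, -0.2]
opening: 0.998
```

Run:
```python
from h import *
grab('wrist','w1')
```

Request:
arm_command([
  [0, 0, 0, 0, 0, 0.12],
  [0, 0, 0, 0, 0, 0.12],
  [0, 0, 0, 0, 0, 0.12],
  [0, 0, 0, 0, 0, 0.12],
  [0, 0, 0, 0, 0, 0.12],
  [0, 0, 0, 0, 0, 0.12],
  [0, 0, 0, 0, 0, 0.12],
  [0, 0, 0, 0, 0, 0.12],
  [0, 0, 0, 0, 0, 0.12],
  [0, 0, 0, 0, 0, 0],
  [0, 0, 0, 0, 0, 0],
])

```text
clock: 2.45
eef_pos: [535.8, 276.5, 231.2]
tcp_rot: [-3.141, 0.0, 0.189]
contact_force: [-0.3, 0.0, 1.5]
opening: 0.998
```

Run:
```python
from h import *
grab('wrist','w2'); s=r.sense(); print(s['clock'],s['eef_pos'],s['tcp_rot'],s['contact_force'],s['qpos'])
cv2.imwrite('pics/w12.png',np.vstack([cv2.resize(load(f)['image'],(480,300),interpolation=3) for f in('w1','w2')]))
```

```text
2.5 [535.97067652 276.30369507 231.23598562] [-3.14155642e+00  2.78879122e-04  1.89417091e-01] [ 0.15033817 -0.17980791 -0.07134917] [4.73434770e-01 3.19261351e-01 1.68205937e+00 1.24249768e-04
 1.14052949e+00 2.83965843e-01]
```

View pics/w12.png

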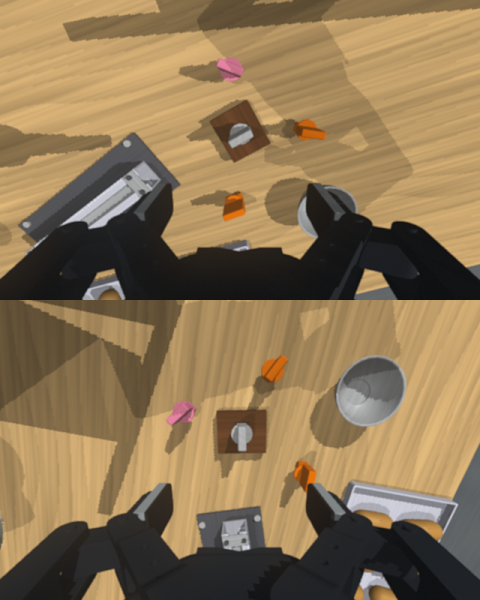

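Run:
```python
from h import *
a=load('w1')['image'][120:230,260:380]; b=load('w2')['image'][130:220,270:370]
cv2.imwrite('pics/w12c.png',np.hstack([cv2.resize(a,None,fx=3.6,fy=3.6,interpolation=2)[:324],cv2.resize(b,None,fx=3.6,fy=3.6,interpolation=2)]))
```

```text
(no output)
```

View pics/w12c.png

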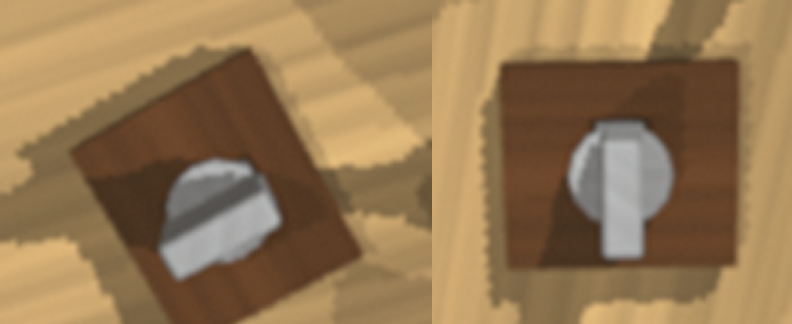

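Run:
```python
from h import *
a,b,s,t=[load(x) for x in('w1','w2','scene0','top0')]
print('top', tri([(a,321.4,183.9),(b,322.8,185)]), tri([(a,321.4,183.9),(b,322.8,185),(s,435,209),(t,211,218)]))
for u,v in[(603.5,138),(641,138),(602,258),(643,258)]: print(atz(b,270+(u-432)/3.6,130+v/3.6,60+8))
bl=[atz(b,270+(u-432)/3.6,130+v/3.6,18) for u,v in[(501,62),(739,60),(737,265),(508,267)]]
print(np.array(bl),np.mean(bl,0)); 
for p in (a,b): print(proj(p,[[537,274,60],[537,274,68]]))
```

```text
top (array([539.75101819, 275.18681634,  66.08992224]), np.float64(0.5914244453109632)) (array([539.29998923, 274.67125453,  65.34414704]), np.float64(1.0862202424445968))
[531.58688158 291.36550012  68.        ]
[542.21675306 293.40027836  68.        ]
[537.87539345 255.92955767  68.        ]
[549.85435279 258.22236384  68.        ]
[[495.03439848 301.68793526  18.        ]
 [571.92871383 317.07163896  18.        ]
 [586.6914504  248.32774834  18.        ]
 [508.82701969 232.68907282  18.        ]] [540.6203956  274.94409885  18.        ]
[[319.18482937 181.34547735]
 [319.18675477 182.90954552]]
[[319.58472524 183.70804608]
 [319.60251225 185.32646442]]
```

Request:
arm_command([
  [0.0037, 0.002, 0.01, 0, 0, -0.006],
  [0, 0, 0.02, 0, 0, 0],
  [0, 0, 0.02, 0, 0, 0],
  [0, 0, 0.02, 0, 0, 0],
  [0, 0, 0.02, 0, 0, 0],
  [0, 0, 0.02, 0, 0, 0],
  [0, 0, 0.02, 0, 0, 0],
  [0, 0, 0.02, 0, 0, 0],
  [0, 0, 0, 0, 0, 0],
  [0, 0, 0, 0, 0, 0],
], fingers=0.05)

```text
clock: 3.33
eef_pos: [539.8, 273.8, 80.0]
tcp_rot: [3.141, 0.003, 0.192]
contact_force: [-0.1, 0.1, 0.4]
opening: 0.586
```

Run:
```python
from h import *
d=grab('wrist','w3'); s=r.sense(); print(s['clock'],s['eef_pos'],s['tcp_rot'],s['contact_force'])
print(proj(d,[[540,275,68],s['eef_pos']]))
```

```text
3.3833 [540.76759082 274.32317932  81.30882709] [3.14145815e+00 4.36010711e-04 1.91360129e-01] [0.34935762 0.1059268  0.30350811]
[[319.66426994 237.74850086]
 [320.87612154 249.23195716]]
```

View pics/w3.png

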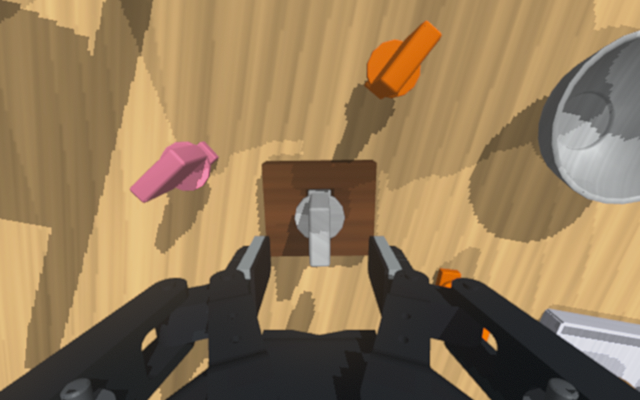

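Run:
```python
from h import *
d=load('w3')
cv2.imwrite('pics/w3c.png',cv2.resize(d['image'][150:280,250:390],None,fx=4,fy=4,interpolation=2))
y=.195; ax=np.array([np.cos(y),np.sin(y),0]); ay=np.array([-np.sin(y),np.cos(y),0]); c=np.array([540,275,0])
P=[c+ax*i*6+ay*j*18+[0,0,68] for i in(-1,1) for j in(1,-1)]
print(proj(d,P)); print((proj(d,P)-[250,150])*4)
# flange
print((proj(d,[c+[0,0,32]])-[250,150])*4)
```

```text
[[308.55140292 207.00892118]
 [309.3333522  266.82564335]
 [330.60558461 206.95335044]
 [330.16173085 266.78579027]]
[[234.20561168 228.03568474]
 [237.33340881 467.3025734 ]
 [322.42233846 227.81340175]
 [320.64692339 467.14316108]]
[[278.60576632 268.07245284]]
```

View pics/w3c.png

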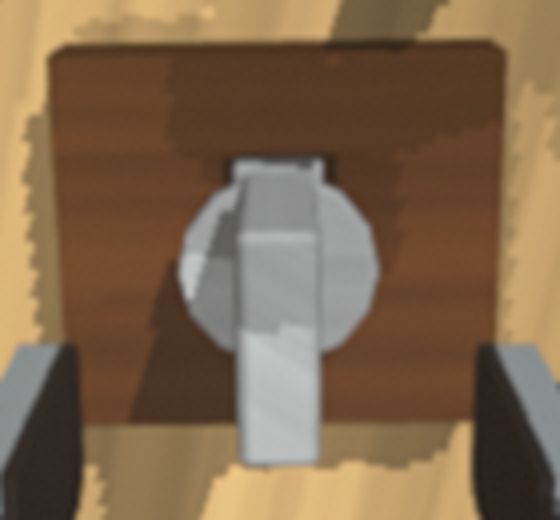

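Request:
arm_command([
  [0, 0, 0.01, 0, 0, 0],
  [0, 0, 0.01, 0, 0, 0],
  [0, 0, 0.01, 0, 0, 0],
  [0, 0, 0.008, 0, 0, 0],
  [0, 0, 0.005, 0, 0, 0],
  [0, 0, 0, 0, 0, 0],
])

```text
clock: 3.88
eef_pos: [539.8, 273.8, 36.8]
tcp_rot: [3.141, 0.002, 0.19]
contact_force: [-0.2, 0.5, 0.1]
opening: 0.585
```

Request:
arm_command([
  [0, 0, 0, 0, 0, 0],
  [0, 0, 0, 0, 0, 0],
  [0, 0, 0, 0, 0, 0],
  [0, 0, 0, 0, 0, 0],
  [0, 0, 0, 0, 0, 0],
  [0, 0, 0, 0, 0, 0],
  [0, 0, 0, 0, 0, 0],
  [0, 0, 0, 0, 0, 0],
], fingers=0.0, squeeze=50)

```text
clock: 4.55
eef_pos: [541.0, 274.4, 38.7]
tcp_rot: [-3.141, -0.001, 0.19]
contact_force: [0.0, -0.0, 5.2]
opening: 0.132
```

Request:
arm_command([
  [0, 0, -0.005, 0, 0, 0],
  [0, 0, -0.01, 0, 0, 0],
  [0, 0, -0.015, 0, 0, 0],
  [0, 0, -0.02, 0, 0, 0],
  [0, 0, -0.02, 0, 0, 0],
  [0, 0, -0.02, 0, 0, 0],
  [0, 0, -0.02, 0, 0, 0],
  [0, 0, 0, 0, 0, 0],
])

```text
clock: 5.22
eef_pos: [542.7, 275.3, 152.8]
tcp_rot: [-3.14, -0.006, 0.19]
contact_force: [0.7, -0.4, -1.1]
opening: 0.133
```

Run:
```python
from h import *
d=grab('wrist','w4'); s=r.sense(); print(s['clock'],s['eef_pos'],s['tcp_rot'],s['contact_force'],s['opening'])
# rail from scene + top
cv2.imwrite('pics/sc.png',cv2.resize(load('scene0')['image'][185:240,240:380],None,fx=5.5,fy=5.5,interpolation=2))
```

```text
5.2667 [541.903909   274.92385468 150.77622997] [-3.14042267 -0.00406877  0.19000558] [-0.98490406  0.13539028 -2.01262908] 0.12935940620430986
```

View pics/w4.png

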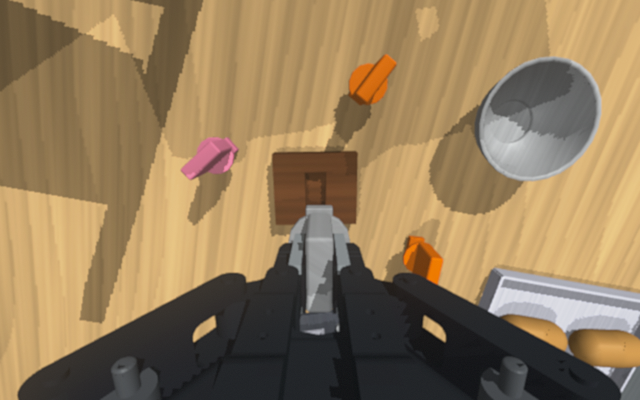

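View pics/sc.png

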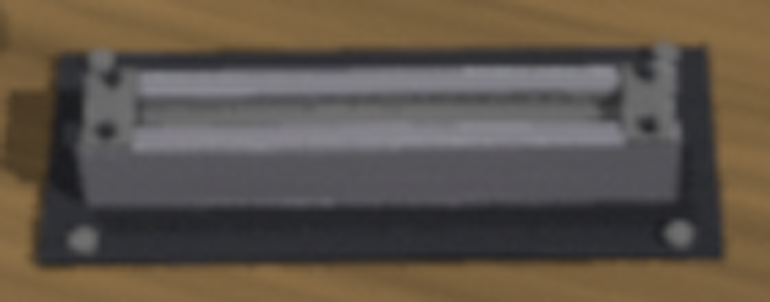

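The stop is held between the pads at (320,260) in the wrist picture, and the pocket is empty. Next I'll get a coarse rail position from the top and scene views.

Run:
```python
from h import *
t=load('top0'); s=load('scene0')
T=lambda u,v,z: atz(t,255+u/5,155+v/5,z)
S=lambda u,v,z: atz(s,240+u/5.5,185+v/5.5,z)
P=np.array([T(*p,6) for p in[(52,220),(550,45),(630,240),(125,415)]]); print(P[:,:2]); print('c top',P.mean(0))
Q=np.array([S(*p,6) for p in[(60,55),(708,48),(722,258),(38,264)]]); print(Q[:,:2]); print('c sc',Q.mean(0))
for X in (P,Q):
  for a,b in((0,1),(3,2)): print(np.arctan2(*(X[b]-X[a])[[0,1]]))
L=np.array([T(*p,46) for p in[(155,243),(505,122),(525,150),(175,272)]]); print('slot',L[:,:2],L.mean(0))
C=np.array([T(*p,46) for p in[(95,232),(540,80),(570,160),(120,312)]]); print('chan',C[:,:2],C.mean(0))
L=np.array([S(*p,46) for p in[(137,98),(620,90),(620,120),(135,126)]]); print('slot',L[:,:2],L.mean(0))
```

```text
[[ 599.75655418  136.75162806]
 [ 695.86187689 -144.75354331]
 [ 582.29078256 -184.60556833]
 [ 489.90575758   96.98379405]]
c top [591.9537428  -23.90592238   6.        ]
[[ 587.21368366 -176.88936335]
 [ 490.17941211  106.39655363]
 [ 604.72418913  143.95192238]
 [ 700.57850848 -137.15694309]]
c sc [595.67394834 -15.92445761   6.        ]
2.812601479512433
2.8245737212762276
-0.3300056879259129
-0.32862249023869256
slot [[ 577.3146955    77.82556481]
 [ 640.98589891 -113.19326842]
 [ 625.09643269 -123.46989831]
 [ 561.22980395   67.25980019]] [601.15670776 -22.89445043  46.        ]
chan [[ 583.96937823  109.99741053]
 [ 664.32505549 -133.27873859]
 [ 619.06037214 -147.72574059]
 [ 540.03007758   96.84733579]] [601.84622086 -18.53993321  46.        ]
slot [[ 629.88858369 -116.07882359]
 [ 559.86387872   83.28938845]
 [ 576.16968558   88.10083617]
 [ 644.81661956 -110.7285069 ]] [602.68469189 -13.85427647  46.        ]
```

Request:
arm_command([
  [0.0001, 0.015, 0, 0, 0, 0],
  [0.0001, 0.03, 0, 0, 0, 0],
  [0.0001, 0.03, 0, 0, 0, 0],
  [0.0001, 0.03, 0, 0, 0, 0],
  [0.0001, 0.03, 0, 0, 0, 0],
  [0.0001, 0.03, 0, 0, 0, 0],
  [0.0001, 0.03, 0, 0, 0, 0],
  [0.0001, 0.03, 0, 0, 0, 0],
  [0.0002, 0.03, 0, 0, 0, 0],
  [0.0003, 0.024, 0, 0, 0, 0],
  [0, 0, 0, 0, 0, -0.0675],
  [0, 0, 0, 0, 0, -0.0675],
  [0, 0, 0, 0, 0, 0],
  [0, 0, 0, 0, 0, 0],
  [0, 0, 0, 0, 0, 0],
])

```text
clock: 6.52
eef_pos: [594.0, 0.5, 147.5]
tcp_rot: [-3.141, 0.001, 0.323]
contact_force: [-0.5, -0.1, -1.6]
opening: 0.128
```

Run:
```python
from h import *
d=grab('wrist','w5'); s=r.sense(); print(s['clock'],s['eef_pos'],s['tcp_rot'],s['contact_force'],s['opening'],s['qpos'])
```

```text
6.5667 [594.17492738   0.62753565 147.73120988] [-3.14131729e+00  9.93885687e-04  3.23642080e-01] [ 0.44306449 -0.0578557  -1.27021458] 0.1313886969624314 [-1.43578484e-03  3.97033773e-01  1.77400990e+00 -6.84040854e-05
  9.71578765e-01 -3.25039120e-01]
```

View pics/w5.png

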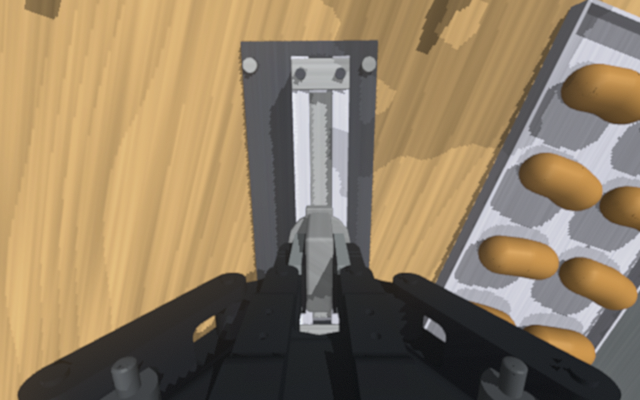

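Run:
```python
from h import *
d=load('w5')
cv2.imwrite('pics/w5c.png',cv2.resize(d['image'][35:235,235:385],None,fx=4,fy=3,interpolation=2))
g=d['image'].astype(int).sum(2)
for v in range(95,205,15): print(v,g[v,285:357:1].tolist())
```

```text
95 [197, 202, 206, 208, 201, 181, 298, 560, 700, 697, 677, 666, 663, 659, 654, 652, 656, 658, 659, 662, 666, 670, 663, 575, 413, 298, 279, 292, 333, 365, 370, 372, 373, 375, 373, 367, 365, 367, 366, 363, 369, 371, 370, 372, 374, 360, 376, 504, 620, 657, 663, 666, 666, 660, 653, 655, 661, 663, 657, 657, 663, 666, 658, 558, 375, 243, 231, 236, 238, 241, 243, 238]
110 [202, 202, 204, 208, 207, 192, 226, 411, 627, 696, 684, 668, 663, 658, 654, 646, 651, 654, 655, 655, 658, 659, 657, 630, 538, 461, 449, 470, 515, 536, 543, 543, 547, 547, 542, 539, 532, 534, 532, 538, 537, 492, 418, 372, 369, 357, 372, 510, 627, 654, 658, 662, 663, 654, 647, 649, 658, 655, 656, 659, 666, 672, 653, 522, 327, 227, 232, 241, 237, 243, 239, 240]
125 [195, 202, 204, 207, 202, 200, 194, 320, 570, 698, 697, 686, 674, 660, 651, 645, 646, 649, 650, 650, 652, 659, 658, 628, 518, 440, 472, 512, 530, 540, 541, 541, 543, 546, 542, 535, 532, 533, 536, 515, 440, 371, 364, 368, 369, 356, 373, 518, 630, 654, 656, 661, 658, 653, 646, 648, 648, 651, 649, 651, 656, 664, 650, 500, 288, 220, 238, 238, 242, 240, 241, 240]
140 [2
[... 1118 characters left out ...]
 204, 204, 198, 200, 335, 562, 684, 680, 663, 654, 652, 648, 647, 649, 645, 638, 644, 653, 660, 629, 512, 444, 490, 535, 541, 547, 544, 545, 546, 541, 536, 531, 533, 537, 533, 492, 414, 370, 365, 368, 358, 402, 556, 649, 652, 651, 654, 654, 648, 631, 606, 572, 543, 546, 558, 566, 545, 419, 272, 231, 237, 243, 246, 245, 242, 241, 240]
200 [201, 195, 195, 198, 200, 203, 200, 199, 180, 257, 477, 650, 680, 671, 663, 653, 650, 649, 647, 645, 643, 640, 649, 661, 645, 550, 459, 454, 504, 544, 544, 544, 545, 546, 541, 537, 533, 534, 536, 540, 524, 446, 371, 360, 364, 358, 401, 563, 653, 655, 652, 654, 652, 651, 651, 648, 639, 634, 645, 657, 658, 595, 430, 264, 229, 242, 242, 243, 240, 239, 241, 241]
```

View pics/w5c.png

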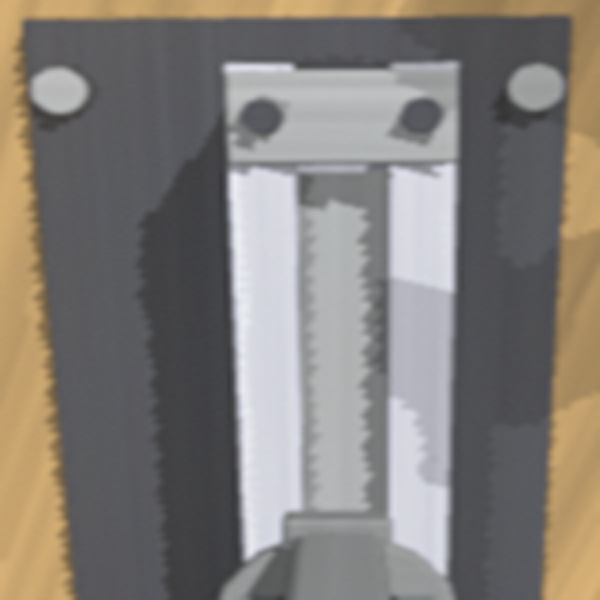

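```bash
python3 - <<'E'
from h import *
d=load('w5'); s=r.sense()
Rt=Ro.from_euler('xyz',s['tcp_rot']).as_matrix(); tc=s['eef_pos']
vs=np.array([95,110,125,140,155,170,185,200])
l=[308.5,308.8,308.8,309.0,309.35,309.6,309.4,309.75]; rr=[331.7,331.7,331.7,331.9,331.9,331.5,331.45,331.4]
for nm,e in(('L',l),('R',rr)):
    P=np.array([atz(d,u,v,46) for u,v in zip(e,vs)]); q=(P-tc)@Rt
    f=np.polyfit(q[:,1],q[:,0],1); print(nm,'slope',f[0],'at y0',f[1], 'y range',q[0,1],q[-1,1],'fit res',np.round(q[:,0]-np.polyval(f,q[:,1]),2))
# strap edge & plate corners
for nm,u,v,z in[('strapL',295+0,35+165/3,46),('strapR',385/4+235,35+165/3,46),('plTL',235+25/4,35+22/3,6),('plTR',235+570/4,35+17/3,6)]:
    print(nm,atz(d,u,v,z),(atz(d,u,v,z)-tc)@Rt)
# plate side edges at bottom of crop
for u,v in[(75,598),(548,598)]: print(atz(d,235+u/4,35+v/3,6),(atz(d,235+u/4,35+v/3,6)-tc)@Rt)
# stop prediction: origin 31 beyond TCP along tool z
H=np.array([[i*8,j*15,31-k] for j in(-1,) for i in(-1,1) for k in(0,8)]); print(proj(d,tc+H@Rt.T))
G=np.array([[i*6,j*18,31-60] for j in(-1,1) for i in(-1,1)]); print(proj(d,tc+G@Rt.T))
E
python3 - <<'E'
import cv2; im=cv2.imread('pics/w5.png')
cv2.imwrite('pics/w5d.png',cv2.resize(im[190:350,270:370],None,fx=5,fy=3.7,interpolation=2))
E
```

```text
L slope 0.0023597852085794793 at y0 -8.136361136421758 y range -83.0270786927667 1.7647886662095478 fit res [-0.04  0.06 -0.07 -0.05  0.09  0.16 -0.15 -0.  ]
R slope 0.007389338348065132 at y0 10.402675056125998 y range -83.01544115252874 1.7708061650150528 fit res [-0.1  -0.06 -0.02  0.18  0.22 -0.07 -0.07 -0.07]
strapL [548.67413744  76.84307459  46.        ] [-18.79923523 -86.70090595 101.77382269]
strapR [575.32097808  85.76187691  46.        ] [  9.30055175 -86.68241006 101.74588961]
plTL [488.84268526 101.54621949   6.        ] [ -67.62853007 -129.13821681  141.83406047]
plTR [600.47100833 140.27257119   6.        ] [  50.52019563 -130.35383774  141.71696884]
[546.02121979 -67.52868266   6.        ] [-67.18798885  49.34290492 141.78447514]
[661.02464429 -28.97895106   6.        ] [ 54.10444407  49.36808902 141.66391735]
[[306.27981593 204.41696862]
 [305.71734159 208.27185044]
 [332.56372771 204.40178859]
 [333.17410286 208.25602129]]
[[305.07887872 238.39500312]
 [334.27208575 238.37840767]
 [306.12270414 313.95769867]
 [333.21186457 313.94284579]]
```

View pics/w5d.png

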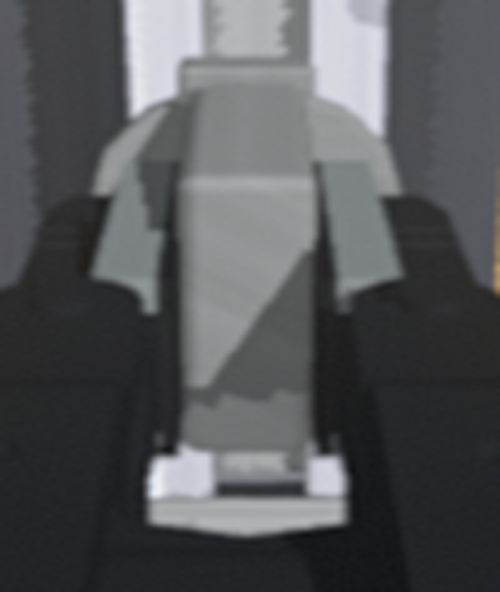

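Request:
arm_command([
  [0.0011, 0, 0.005, 0, 0, -0.005],
  [0, 0, 0.015, 0, 0, 0],
  [0, 0, 0.015, 0, 0, 0],
  [0, 0, 0.015, 0, 0, 0],
  [0, 0, 0.008, 0, 0, 0],
  [0, 0, 0.004, 0, 0, 0],
  [0, 0, 0, 0, 0, 0],
  [0, 0, 0, 0, 0, 0],
  [0, 0, 0, 0, 0, 0],
])

```text
clock: 7.32
eef_pos: [596.3, 1.0, 87.0]
tcp_rot: [3.141, -0.001, 0.33]
contact_force: [0.2, 0.5, -2.1]
opening: 0.132
```

Run:
```python
from h import *
d=grab('wrist','w6'); s=r.sense(); print(s['clock'],s['eef_pos'],s['tcp_rot'],s['contact_force'],s['opening'])
cv2.imwrite('pics/w6c.png',cv2.resize(d['image'][60:260,250:390],None,fx=5,fy=3,interpolation=2))
```

```text
7.3667 [596.31349308   0.94351642  87.10673508] [ 3.14114113e+00 -1.26980462e-03  3.30001427e-01] [ 0.27488532 -0.1030959  -1.51175267] 0.12657285876066982
```

View pics/w6c.png

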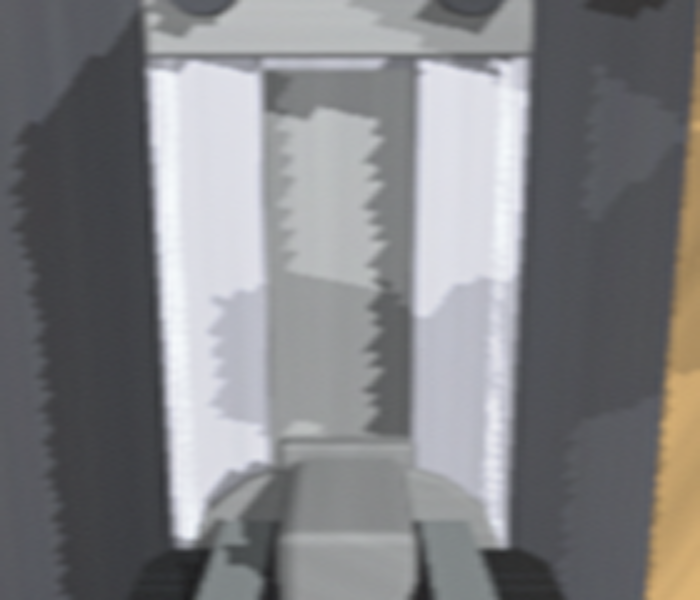

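Run:
```python
from h import *
d=load('w6'); s=r.sense()
Rt=Ro.from_euler('xyz',s['tcp_rot']).as_matrix(); tc=s['eef_pos']
g=d['image'].astype(float).sum(2)
G=np.abs(np.diff(g,axis=1))
def edge(v,a,b):
    w=G[v,a:b]; k=w.argmax(); ww=w[max(0,k-1):k+2]; return a+max(0,k-1)+(ww*np.arange(len(ww))).sum()/ww.sum()+0.5
for z,rows,la,lb,ra,rb in((46,range(90,200,10),300,307,329,337),(56,range(207,212),303,309,329,336)):
    for v in rows:
        L=edge(v,la,lb);R=edge(v,ra,rb)
        p=[((atz(d,u,v,z)-tc)@Rt)[:2] for u in(L,R)]
        print(v,round(L,2),round(R,2),np.round(p[0],2),np.round(p[1],2),'c',round((p[0][0]+p[1][0])/2,2))
```

```text
90 301.81 333.27 [-10.06 -81.61] [  8.29 -81.61] c -0.89
100 301.73 333.2 [-10.19 -76.07] [  8.32 -76.07] c -0.94
110 301.81 332.83 [-10.22 -70.44] [  8.17 -70.44] c -1.03
120 301.7 332.74 [-10.38 -64.71] [  8.19 -64.71] c -1.1
130 301.84 332.68 [-10.38 -58.88] [  8.22 -58.88] c -1.08
140 302.25 332.57 [-10.22 -52.95] [  8.23 -52.95] c -1.0
150 302.48 332.41 [-10.17 -46.91] [  8.2  -46.91] c -0.99
160 302.81 332.34 [-10.06 -40.77] [  8.23 -40.77] c -0.91
170 302.73 332.32 [-10.2  -34.52] [  8.3  -34.52] c -0.95
180 302.58 332.33 [-10.38 -28.15] [  8.38 -28.15] c -1.0
190 302.67 332.25 [-10.42 -21.67] [  8.4  -21.67] c -1.01
207 303.95 332.42 [ -9.23 -13.4 ] [  8.17 -13.39] c -0.53
208 303.96 332.86 [ -9.23 -12.76] [  8.44 -12.75] c -0.4
209 303.96 332.8 [ -9.24 -12.12] [  8.42 -12.11] c -0.41
210 303.98 332.92 [ -9.24 -11.48] [  8.5  -11.47] c -0.37
211 303.97 332.91 [ -9.25 -10.83] [  8.5  -10.83] c -0.37
```

Request:
arm_command([
  [-0.0007, 0, 0.002, 0, 0, 0],
  [0, 0, 0.002, 0, 0, 0],
  [0, 0, 0.002, 0, 0, 0],
  [0, 0, 0, 0, 0, 0],
  [0, 0, 0, 0, 0, 0],
  [0, 0, 0, 0, 0, 0],
])

```text
clock: 7.87
eef_pos: [595.0, 0.7, 80.3]
tcp_rot: [-3.142, 0.0, 0.33]
contact_force: [-0.1, -0.4, -0.9]
opening: 0.131
```

Run:
```python
from h import *
d=grab('wrist','w7'); s=r.sense(); print(s['clock'],s['eef_pos'],s['tcp_rot'],s['contact_force'],s['opening'])
cv2.imwrite('pics/w7c.png',cv2.resize(d['image'][160:250,280:360],None,fx=8,fy=6,interpolation=2))
```

```text
7.9167 [595.09022933   0.68147655  80.29348247] [ 3.14158166e+00 -5.42997372e-05  3.29979187e-01] [-0.2727718   0.70857391 -1.41196665] 0.12876633622730232
```

View pics/w7c.png

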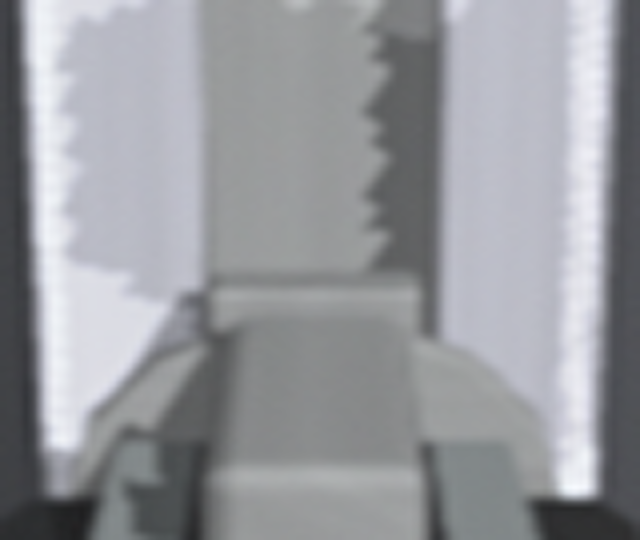

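Request:
arm_command([
  [0.0004, 0, 0.0, 0, 0, 0],
  [0, 0, 0.002, 0, 0, 0],
  [0, 0, 0.001, 0, 0, 0],
  [0, 0, 0.001, 0, 0, 0],
  [0, 0, 0.001, 0, 0, 0],
  [0, 0, 0, 0, 0, 0],
])

```text
clock: 8.42
eef_pos: [595.2, 0.8, 75.0]
tcp_rot: [-3.141, 0.0, 0.33]
contact_force: [-0.5, 0.6, -1.5]
opening: 0.135
```

Request:
arm_command([
  [0, 0, 0.001, 0, 0, 0],
  [0, 0, 0.001, 0, 0, 0],
  [0, 0, 0.001, 0, 0, 0],
  [0, 0, 0, 0, 0, 0],
])

```text
clock: 8.75
eef_pos: [595.3, 0.8, 72.1]
tcp_rot: [-3.142, 0.0, 0.33]
contact_force: [-0.9, 0.1, -2.0]
opening: 0.131
```

Run:
```python
from h import *
d=grab('wrist','w8'); s=r.sense(); print(s['clock'],s['eef_pos'],s['tcp_rot'],s['contact_force'],s['wrist_torque'])
cv2.imwrite('pics/w8c.png',cv2.resize(d['image'][160:250,280:360],None,fx=8,fy=6,interpolation=2))
```

```text
8.8 [595.3058837    0.79984988  72.11941989] [-3.14151686e+00  2.61267087e-04  3.29975796e-01] [ 0.05398268 -0.72230448 -1.73631973] [-0.02443683 -0.04833015  0.00307341]
```

View pics/w8c.png

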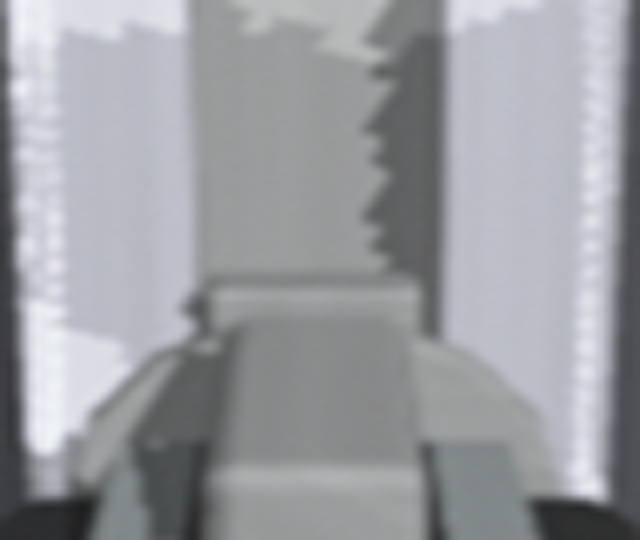

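No contact force so far, and the head lies inside the slot edges: head centre 316 against slot centre 318 in the crop. I'll keep going down.

Request:
arm_command([
  [0.0001, 0, 0.001, 0, 0, 0],
  [0, 0, 0.001, 0, 0, 0],
  [0, 0, 0.001, 0, 0, 0],
  [0, 0, 0.001, 0, 0, 0],
  [0, 0, 0, 0, 0, 0],
  [0, 0, 0, 0, 0, 0],
])

```text
clock: 9.3
eef_pos: [595.6, 0.9, 68.5]
tcp_rot: [3.142, -0.0, 0.33]
contact_force: [-1.2, -0.3, 1.0]
opening: 0.134
```

Request:
arm_command([
  [0, 0, 0.001, 0, 0, 0],
  [0, 0, 0.001, 0, 0, 0],
  [0, 0, 0.001, 0, 0, 0],
  [0, 0, 0, 0, 0, 0],
])

```text
clock: 9.63
eef_pos: [595.6, 0.9, 65.2]
tcp_rot: [3.142, -0.0, 0.33]
contact_force: [-1.0, -0.5, 2.7]
opening: 0.131
```

Request:
arm_command([
  [0, 0, 0.001, 0, 0, 0],
  [0, 0, 0.001, 0, 0, 0],
  [0, 0, 0.001, 0, 0, 0],
  [0, 0, 0, 0, 0, 0],
])

```text
clock: 9.97
eef_pos: [595.6, 0.8, 62.2]
tcp_rot: [3.142, -0.0, 0.33]
contact_force: [-1.1, -0.4, 4.1]
opening: 0.125
```

Request:
arm_command([
  [0, 0, 0.001, 0, 0, 0],
  [0, 0, 0.001, 0, 0, 0],
  [0, 0, 0.001, 0, 0, 0],
  [0, 0, 0, 0, 0, 0],
  [0, 0, 0, 0, 0, 0],
])

```text
clock: 10.38
eef_pos: [595.6, 0.8, 59.4]
tcp_rot: [3.142, -0.0, 0.33]
contact_force: [-1.4, 0.4, 6.9]
opening: 0.133
```

Run:
```python
from h import *
d=grab('wrist','w9'); s=r.sense(); print(s['clock'],s['eef_pos'],s['tcp_rot'],s['contact_force'],s['wrist_torque'])
cv2.imwrite('pics/w9c.png',cv2.resize(d['image'][160:310,270:370],None,fx=6,fy=4,interpolation=2))
```

```text
10.4333 [595.57195898   0.84274544  59.46067259] [ 3.14153237e+00 -7.68856815e-05  3.30020837e-01] [-1.70263635 -0.05288517  5.80972215] [-0.0549338   0.40112219 -0.00069372]
```

View pics/w9c.png

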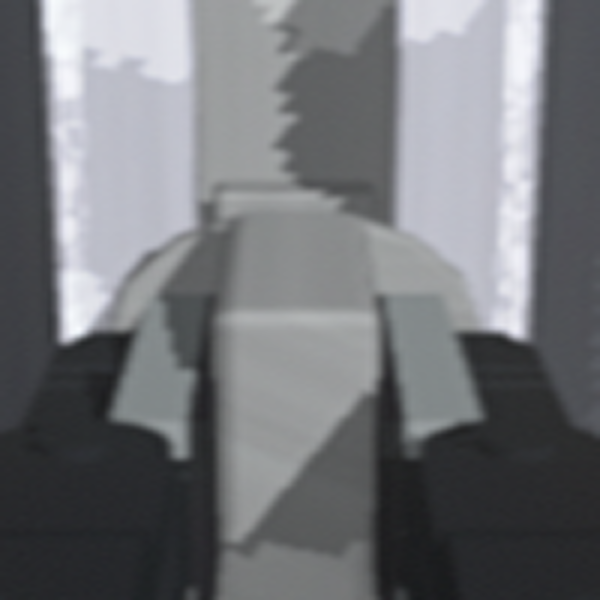

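Request:
arm_command([
  [0, 0, 0, 0, 0, 0.06],
  [0, 0, 0, 0, 0, 0.06],
  [0, 0, 0, 0, 0, 0.06],
  [0, 0, 0, 0, 0, 0.06],
  [0, 0, 0, 0, 0, 0.06],
  [0, 0, 0, 0, 0, 0],
])

```text
clock: 10.93
eef_pos: [596.4, 0.9, 59.8]
tcp_rot: [3.142, -0.002, 0.026]
contact_force: [0.1, -0.6, 6.4]
opening: 0.132
```

Request:
arm_command([
  [0, 0, 0, 0, 0, 0.07],
  [0, 0, 0, 0, 0, 0.07],
  [0, 0, 0, 0, 0, 0.07],
  [0, 0, 0, 0, 0, 0.07],
  [0, 0, 0, 0, 0, 0.07],
  [0, 0, 0, 0, 0, 0],
])

```text
clock: 11.43
eef_pos: [596.5, 0.9, 59.8]
tcp_rot: [-3.141, -0.002, -0.324]
contact_force: [-0.5, -0.7, 6.2]
opening: 0.131
```

Request:
arm_command([
  [0, 0, 0, 0, 0, 0.07],
  [0, 0, 0, 0, 0, 0.07],
  [0, 0, 0, 0, 0, 0.07],
  [0, 0, 0, 0, 0, 0.07],
  [0, 0, 0, 0, 0, 0.07],
  [0, 0, 0, 0, 0, 0.07],
  [0, 0, 0, 0, 0, 0.07],
  [0, 0, 0, 0, 0, 0],
])

```text
clock: 12.1
eef_pos: [596.5, 0.9, 59.8]
tcp_rot: [-3.14, -0.001, -0.814]
contact_force: [0.3, 0.7, 6.4]
opening: 0.131
```

Request:
arm_command([
  [0, 0, 0, 0, 0, 0.07],
  [0, 0, 0, 0, 0, 0.07],
  [0, 0, 0, 0, 0, 0.07],
  [0, 0, 0, 0, 0, 0.07],
  [0, 0, 0, 0, 0, 0.07],
  [0, 0, 0, 0, 0, 0.071],
  [0, 0, 0, 0, 0, 0],
  [0, 0, 0, 0, 0, 0],
  [0, 0, 0, 0, 0, 0],
])

```text
clock: 12.85
eef_pos: [596.5, 0.9, 59.8]
tcp_rot: [-3.14, -0.001, -1.231]
contact_force: [-0.1, -0.1, 6.7]
opening: 0.128
```

Run:
```python
from h import *
d=grab('wrist','w10'); s=r.sense(); print(s['clock'],s['eef_pos'],s['tcp_rot'],s['contact_force'],s['wrist_torque'],s['opening'])
```

```text
12.9 [596.54104379   0.89096392  59.84488105] [-3.13960985e+00 -6.44060402e-04 -1.23111110e+00] [-0.20118277  0.77925273  6.21297476] [-0.02368842  0.01907714 -0.0736323 ] 0.13155752186460498
```

View pics/w10.png

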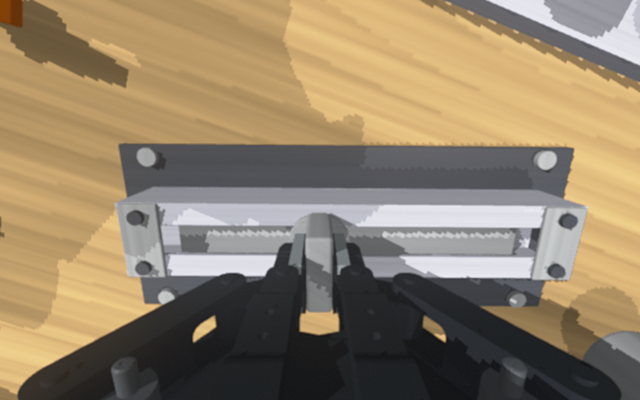

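The turn went freely, and the grip now stands square across the slot in the picture at (320,265). I'll ease the stop up towards the lips before letting go.

Request:
arm_command([
  [0, 0, -0.001, 0, 0, 0.01],
  [0, 0, -0.001, 0, 0, 0],
  [0, 0, -0.001, 0, 0, 0],
  [0, 0, -0.001, 0, 0, 0],
  [0, 0, 0, 0, 0, 0],
])

```text
clock: 13.32
eef_pos: [596.5, 0.9, 63.8]
tcp_rot: [-3.14, -0.001, -1.241]
contact_force: [2.5, -0.5, 4.4]
opening: 0.131
```

Request:
arm_command([
  [0, 0, -0.0005, 0, 0, 0],
  [0, 0, 0, 0, 0, 0],
  [0, 0, 0, 0, 0, 0],
])

```text
clock: 13.57
eef_pos: [596.4, 0.9, 64.0]
tcp_rot: [-3.14, -0.001, -1.241]
contact_force: [4.1, 0.3, 4.8]
opening: 0.13
```

Request:
arm_command([
  [0, 0, 0, 0, 0, 0],
  [0, 0, 0, 0, 0, 0],
  [0, 0, 0, 0, 0, 0],
  [0, 0, 0, 0, 0, 0],
  [0, 0, 0, 0, 0, 0],
  [0, 0, 0, 0, 0, 0],
], fingers=0.05)

```text
clock: 14.07
eef_pos: [595.2, 0.8, 63.6]
tcp_rot: [3.141, 0.0, -1.241]
contact_force: [-0.2, -0.7, -0.2]
opening: 0.581
```

Run:
```python
from h import *
d=grab('wrist','w11'); s=r.sense(); print(s['clock'],s['eef_pos'],s['tcp_rot'],s['contact_force'],s['opening'])
```

```text
14.1167 [595.28481621   0.8524678   63.61409995] [ 3.14111381e+00  1.59484422e-04 -1.24101792e+00] [-0.11981217 -0.02271089 -0.29771813] 0.5896116487919949
```

View pics/w11.png

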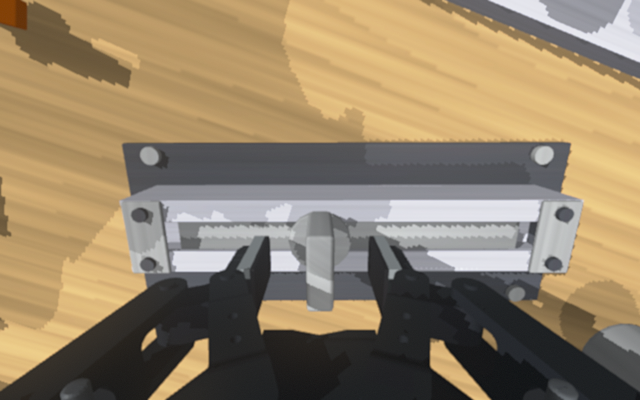

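Released: the stop stands at (320,260) in the slot and nothing touches it. I'll retreat straight up and check from all the cameras.

Request:
arm_command([
  [0, 0, -0.005, 0, 0, 0],
  [0, 0, -0.01, 0, 0, 0],
  [0, 0, -0.015, 0, 0, 0],
  [0, 0, -0.02, 0, 0, 0],
  [0, 0, -0.02, 0, 0, 0],
  [0, 0, -0.02, 0, 0, 0],
  [0, 0, -0.02, 0, 0, 0],
  [0, 0, -0.02, 0, 0, 0],
  [0, 0, -0.02, 0, 0, 0],
  [0, 0, 0, 0, 0, 0],
  [0, 0, 0, 0, 0, 0],
])

```text
clock: 15.03
eef_pos: [596.3, 0.8, 215.8]
tcp_rot: [-3.138, -0.001, -1.241]
contact_force: [-0.6, 0.3, 0.1]
opening: 0.587
```

Run:
```python
from h import *
for n in('wrist','scene'): grab(n,n+'E')
w=load('wristE')['image']; s=load('sceneE')['image']
cv2.imwrite('pics/E.png',np.hstack([cv2.resize(w[100:300,220:420],(400,400),interpolation=2),cv2.resize(s[150:250,240:340+0],(400,400),interpolation=2)]))
cv2.imwrite('pics/E2.png',s); print(r.sense()['clock'])
```

```text
15.1333
```

View pics/E.png

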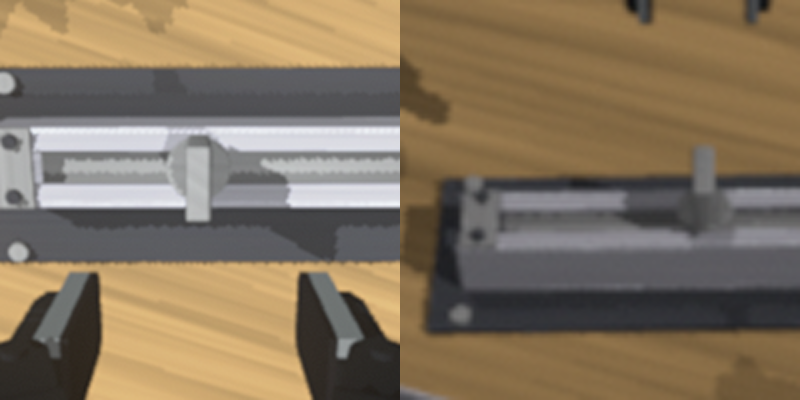

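View pics/E2.png

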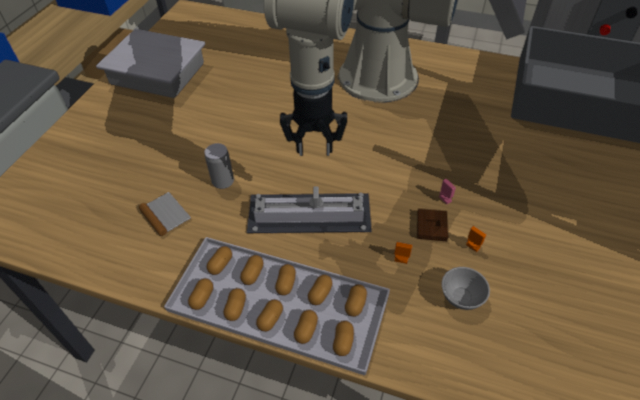

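The stop stands upright and square across the slot, and the shaker, scraper and bowl are unmoved. One numeric check of height, yaw and tilt, then I hand in.

Run:
```python
from h import *
w=load('wristE'); s=load('sceneE')
W=lambda x,y:(220+x/2,100+y/2)
c=[W(*p) for p in[(187,147),(209,147),(210,221),(186,221)]]
m=np.mean(c,0); t,e=tri([(w,*m),(s,240+704/4,150+149/4)]); print('grip top',t,e)
P=np.array([atz(w,*p,94) for p in c]); print(P[:,:2],P.mean(0)); d=(P[0]+P[1]-P[2]-P[3]); print('yaw of long side vs rail x(.33):',np.arctan2(d[1],d[0]))
f=atz(w,*W(199,166),58); print('flange c',f)
# same with fitted rail: plate centre x-offset
u=np.array([np.cos(.33),np.sin(.33)]); print('rail x of stop', (P.mean(0)[:2]-[594,-20])@u, 'y',(P.mean(0)[:2]-[594,-20])@[-u[1],u[0]])
st=r.sense(); print(st['contact_force'],st['qvel'].round(3))
r.sign_off()
```

```text
grip top [637.02640163 121.42822693 242.61808345] 108.26589275349448
[[ 6.12578727e+02  1.06677918e+01]
 [ 6.15790240e+02  1.27671599e+00]
 [ 5.82948327e+02 -1.06389074e+01]
 [ 5.79328747e+02 -4.67887208e-02]] [5.97661510e+02 3.14702918e-01 9.40000000e+01]
yaw of long side vs rail x(.33): 0.32989283444399237
flange c [5.98895472e+02 1.14948414e-01 5.80000000e+01]
rail x of stop 10.046781541004682 y 18.032082304074848
[ 1.30284748 -0.14626537  0.2228478 ] [-0.002  0.016  0.008 -0.    -0.001 -0.002]
the job is handed in; nothing more can be done
```

That triangulation used a wrong pixel: I forgot the 400 px offset of the right-hand panel. I'll redo it from the stored pictures.

Run:
```python
from h import *
w=load('wristE'); s=load('sceneE')
print(tri([(w,220+198/2,100+184/2),(s,240+304/4,150+149/4)]))
```

```text
(array([601.83106148,   3.8272679 , 113.97909777]), np.float64(1.806678942497058))
```

Run:
```python
from h import *
w=load('wristE'); s=load('sceneE')
for z in(94,98,114):
  print(z,proj(s,[[597.6,.3,z]]),proj(w,[[597.6,.3,z]]))
# grip apparent width in wrist gives depth: 36mm long side
for z in(90,94,98,110):
  P=np.array([atz(w,220+x/2,100+y/2,z) for x,y in[(198,147),(198,221)]]); print(z,np.linalg.norm(P[0]-P[1]))
```

```text
94 [[314.50975879 191.36256648]] [[318.99364041 192.37431412]]
98 [[314.46997882 190.22440482]] [[319.00239728 193.42545815]]
114 [[314.30878926 185.61254278]] [[319.04009873 197.95100393]]
90 35.45746042506759
94 34.92944535017606
98 34.401430275284426
110 32.81738505060963
```

The stop is caught in the rail, turned square across the slot and let go, and the job is handed in at about 15 s of the allowed 51 s. One of my last height checks disagrees with the rest, as noted below.

**What I did:** I lifted the grey stop out of its block and lined the head up with the offset slot using the wrist camera. I then eased it through, pressed it down against the spring to about 29 mm, turned it a quarter, eased it up and released it. The highest reading at my stops was about 7 N upward on the tool. It climbed smoothly as the spring compressed, and I saw no sign of the head catching on the lips.

**Last checks, from pictures taken just before handing in:**

| Check | Result | Allowed |
|---|---|---|
| Squareness of the head (read from the grip) | within about 0.01 rad | 0.26 rad |
| Distance from the plate's centre line | about 10 mm | 16.5 mm |
| Distance along the rail from its middle | about 18 mm | 95 mm |
| Tilt, from grip top against flange | about 0.03 rad | 0.12 rad |

- **Rest of the scene:** The shaker, scraper and bowl look unmoved in the scene picture. The gripper stood clear, about 120 mm above the stop, and the stop looked upright and at rest.
- **Height check that disagreed:** My first two-view triangulation used a wrong pixel. Redone after handing in, it put the grip top at 114 mm, where 94 mm is expected. It rests on one coarse scene pixel (about 4 px off) and a camera good to 2 mm.
- **Why I trust about 94 mm instead:** The grip's apparent length in the wrist picture fits 94 mm or a little lower and not 114 mm. The arm's height at release also puts the stop's origin at about 33–34 mm. So I have no independent camera measurement of the final height.

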